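# Isolate a terminal box and offer up its cover plate

### The job

Before you lift the cover, turn the rotary isolator on the terminal box fully from ON to OFF (a quarter turn counter-clockwise seen from above, until its bar lies across the box). Then pick up the larger cover plate by its handle and hold it level over the open compartment, with its four holes over the four threaded holes (wide-spaced pair over wide-spaced pair) and about 15 mm clear of the box, so that a colleague can start the screws. Finish still holding it there, without touching the box with it, and leave the smaller cover, the screwdriver and the jar alone.

Things in the scene. Friction and masses are not known exactly. Their poses are not given: they have to be found in the camera images.
- terminal_box: Grey terminal box, 210 (x) x 110 (y) x 55 mm high, fixed to the bench. Origin: centre of its underside; z up. Rotary isolator on the deck at x = -62 mm; open compartment, 70 (x) x 44 (y) mm with terminals inside, centred at x = +43 mm. Small cable glands stick 18 mm out of its +x end, mounting ears 16 mm out of its long sides at bench level.
- box_opening (a point): Centre of the compartment opening at deck height, 55 mm above the bench; axes as the box. Round it, from this point, four 6 mm threaded holes: wide pair at x = +46, y = +42 and -42 mm; narrow pair at x = -46, y = +28 and -28 mm.
- box_hole_left (a point): Mouth of the threaded hole of the wide pair at the box's +y side, deck height.
- box_hole_right (a point): Mouth of the threaded hole of the narrow pair at the box's -y side, deck height (the other end of the diagonal from box_hole_left).
- isolator (a joint): Angle of the isolator handle, rad: 0 = OFF (bar across the box, along its y), 1.57 = ON (bar along the box's x). Grows clockwise seen from above, hard stop at each end; it starts at or near ON. Stiff (about 0.12 N m of friction) and stays where it is left; OFF counts below 0.15.
- isolator_grip (a point): On the isolator's turning axis, 83 mm above the bench, in the middle of the bar. The handle is a black bar, 60 long x 14 wide x 28 mm high, from 67 to 95 mm above the bench, on a 60 mm round black collar. This point turns with the handle: y axis along the bar, x across it.
- cover: The box's cover, the larger of two: loose bare steel-grey plate, 115 (x) x 106 (y) x 4 mm, 0.22 kg, flat on the bench. Origin: centre of its underside; z up. Four 10 mm through holes: wide pair at x = +46, y = +42 and -42 mm; narrow pair at x = -46, y = +28 and -28 mm. It fits with its x axis along the box's x and its origin over box_opening.
- cover_grip (a point): Centre of the bar of the cover's handle, 33 mm above the plate's underside. The handle is a dark steel bow along the plate's x axis over its middle: bar 66 long x 12 wide x 14 mm high (26 to 40 mm above the underside), on a 12 mm leg at each end. Axes as the cover.
- cover_hole_left (a point): Centre of the cover's hole of the wide pair at its +y side, at the underside; belongs over box_hole_left.
- cover_hole_right (a point): Centre of the cover's hole of the narrow pair at its -y side, at the underside; belongs over box_hole_right.
- press_lever (a point): Obstacle: the end of the red hand lever of the tall black press fixture that stands behind the work, between the box and the covers; it never moves. From here the press only extends away from the robot (its base, 60 mm high, reaches 50 mm nearer to the robot). Pass it on the robot side with arm and cover.
- spare_cover: Bystander: a smaller, square cover plate, 84 x 84 x 4 mm, with the same handle (40 mm high overall) and four equally spaced holes, flat on the bench; not for this box. Origin: centre of its underside.
- driver: Bystander: screwdriver with a red handle, 163 mm long, 23 mm thick, lying at the far left of the work.
- jar: Bystander: small clear jar with a white lid, 48 mm wide and 63 mm high, to the right of the box.

How it is judged (in metres and radians):
On the way, in this order (a step that is already met when the one before it is completed fails the run):
1. the isolator is turned to OFF while the cover still lies on the bench (value of joint isolator below 0.15 rad and distance of cover from where it was at the start of the episode below 0.03 m), for 0.2 s.
2. the cover is lifted clear of the bench (height (world z) of cover above 0.05 m and contact force between the fingers and cover above 1 N), for 0.2 s.
3. the cover hovers over the box, holes over holes (horizontal distance between cover_hole_left and box_hole_left below 0.004 m and horizontal distance between cover_hole_right and box_hole_right below 0.004 m and z of cover_hole_left in the frame of terminal_box between 0.059 and 0.085 m and z of cover_hole_right in the frame of terminal_box between 0.059 and 0.085 m and angle between cover's own z axis and vertical below 0.1 rad and contact force between cover and terminal_box below 0.1 N and contact force between the fingers and cover above 1 N and linear speed of cover below 0.02 m/s and value of joint isolator below 0.15 rad), for 0.3 s.
At the end, for the whole second after the job is handed in: The isolator is at OFF (under 0.15 rad), and the gripper holds the cover still and level (within 0.1 rad), 4 to 30 mm above the box's deck and not touching it, each cover hole within 4 mm sideways of its own threaded hole (wide pair over wide pair) (all of step 3); the arm keeps its last pose, push and grip.
It fails at once if the cover is lifted while the isolator is not OFF (value of joint isolator above 0.2 rad and height (world z) of cover above 0.03 m).
It fails at once if the smaller cover is disturbed (moved more than 30 mm) (distance of spare_cover from where it was at the start of the episode above 0.03 m).
It fails at once if the screwdriver is disturbed (moved more than 30 mm) (distance of driver from where it was at the start of the episode above 0.03 m).
It fails at once if the jar is disturbed (moved more than 30 mm) (distance of jar from where it was at the start of the episode above 0.03 m).
It also fails if it takes over 58 s, if anything falls off the work surface, if the arm or the gripper's body presses on something with over 40 N, if the wrist force passes 120 N, or if a joint passes its speed limit or range.

### The arm

A 7-joint arm with a two-finger parallel gripper is mounted at the origin on a cart in front of the work surface, level with it; the furniture and walls round the work are solid. World frame = base frame: x ahead of the robot, y to its left, z up, the work surface at z = 0. Lengths are in mm, angles in rad, forces in N, time in s.
With the tool pointing down it reaches from about 400 to 750 mm from the base axis. Payload 19.5 kg.
Tool frame: the origin (TCP) lies on the mounting face of the last link; the fingertips stand 173 mm ahead of it and the grasp point (between the pads) lies 155 mm ahead of it (ctrl.nose_length is the distance from the TCP to the fingertips, in mm); y points along the fingers, x is the direction in which the jaws open and shut, and the axes are right-handed (so a half turn about y gives the same grasp; the last joint's range is limited). The gripper opens to 85 mm and grips with 20 to 120 N. Pads are 22 mm wide; open, the fingers measure 114 mm over their backs; the gripper's body (76 mm by 85 mm) begins 54 mm behind the grasp point. The pads swing forward as they close: fully open they stand 13 mm farther back than shut.
Start: joints at [-1.35, 0.707, -0.028, 1.485, 0.022, 0.951, -0.075], TCP at [149.37, 555.252, 404.668] pointing down, gripper open.
Joint ranges: [-2.71, 2.71], [-0.32, 2.16], [-1.57, 1.52], [0, 2.45], [-1.46, 4.6], [0, 2.02], [-2.83, 2.83]. Speed limits (rad/s): [1.89, 1.89, 2.57, 2.57, 3.01, 3.01, 3.01].

### API

Orientations are given as a rotation vector (axis times angle).
In Python, from bench import ctrl gives the robot as it stands. The module is installed in compiled form; this text tells all that it offers.
- The arm moves only by the tool carry_out, never from a script. Its argument "plan" is a list of rows, each a list of 6 numbers: the shift along the tool's x, y, z in units of 60 mm (1.0 is 60 mm), then the turn, a rotation vector about the tool's x, y, z in units of 5 degrees (1.0 is 5 degrees). In form: [[dx, dy, dz, wx, wy, wz], ...]. A call has 1 to 20 rows; each row shifts and turns the commanded pose from where the row before left it, along the tool's axes as they then stand; what a row does not reach is not made up. A row lasts 1/8 s, in which the tool goes at most 62.5 mm and 10.7 degrees, less where a joint would pass 70% of its speed; a pose out of reach is approached as far as the arm can. A call is refused whole if a number of a shift passes 1 or a number of a turn 1, either way. A call with a gripper value outside its range is refused whole. "jaw" is the opening, from 0 (shut) to 1 (fully open), set as the call begins (left out, the last holds). The fingers move at their own pace and stop on an object; the grip force is fixed at half the most. Time passes only in rows, so rows that do not move let the fingers close. It gives the time, the measured TCP pose, the force and the opening at its end, in the units of the state.
- ctrl.observe(): the state, without advancing time (a new reading comes with each control period).
- ctrl.get_image(name): name is "scene" or "top" or "wrist"; returns the picture (384x512x3 uint8, red, green, blue); there is no depth.
- ctrl.calibration(name): a dict with "K" (3x3 intrinsics, pixels), "k1" (the pictures are not rectified: a ray, as slopes to the right and down, at radius r is drawn at 1 + k1 r^2 times it, then the intrinsics apply), "R" (3x3) and "t" (3): a world point X has camera coordinates R X + t. Camera axes: x right, y down, z forward; pixel columns grow to the right and rows downward; lengths in mm; the calibration is good to about 2 mm. A picture is of the moment at which its call begins: read the wrist's pose just before it. calibration takes no time and is no camera call; for the wrist camera it gives the pose at the moment of the call.
- ctrl.job_done(): hands the job in, once; it reports no verdict.
Trained networks look in the newest picture that a camera, given by its name, has taken for a name from the list of things; names that differ only in an ending like _2 or _b are one class to them, and where a whole thing is asked for, a point or a joint stands for the part that bears it (a point fixed in the world has none). Each returns a list of dicts, best first, with "score" (0 to 1); they miss things now and then, are a little off and sometimes report something else, mostly with a low value. They report only what shows in the picture. A call takes as long as a camera call.
- ctrl.find_in(label, camera): "centre" ([x, y, z] in mm, in the coordinates of the camera as it stood for that picture, good to about 4 mm: the middle of the surface that is visible of it).
- ctrl.cut_out(label, camera): "pixels" (384x512 bool, what is visible of it).
- ctrl.landmark_of(label, camera): "centre" ([x, y, z] in mm, in the coordinates of the camera as it stood for that picture, good to about 4 mm: a listed point, or the origin of a listed thing).
The state is a dict: "clock": time; "joint_positions": joint angles; "qvel": joint speeds; "tau": joint torques, N m; "ee_pos": TCP position; "tcp_rot": TCP orientation; "ft_force": force on the tool from outside, world axes, zero at the start; "wrist_torque": the same for the moment, N m; "gripper_width": finger opening in mm.
Only numpy, scipy, OpenCV 4.12 (cv2) and the standard library are available. Lean on these libraries where they do the work, as an engineer would, in place of code of your own. Each camera call takes 0.05 s, during which the arm holds its last target.

## Working session

There is one attempt and no reset: what is moved stays moved. The work goes in short steps, Python scripts to look and compute and a tool call to move; the robot and the scene stay as the last step left them, time stands still between calls to the robot, and variables do not carry over. Pictures are saved under pics/ and viewed, and the job is handed in when it is done.

Besides the shell and the picture viewer there is one more tool, called after "Call:" in YAML: its name, and indented under it one key for each argument. carry_out: Moves the arm, as the interface text tells. Its arguments: {"type":"object","properties":{"plan":{"type":"array","items":{"type":"array","items":{"type":"number"}}},"jaw":{"type":"number"}},"required":["plan"]}

```bash
mkdir -p pics
cat > h.py <<'E'
import numpy as np, cv2
from bench import ctrl
from scipy.spatial.transform import Rotation as Ro
def snap(n,f):
    im=ctrl.get_image(n); cv2.imwrite('pics/'+f+'.png',im[:,:,::-1]); return im
def toworld(c,p):
    return np.array(c['R']).T@(np.array(p)-np.array(c['t']))
def pix2plane(c,uv,z):
    K=np.array(c['K']);x=np.array([(uv[0]-K[0,2])/K[0,0],(uv[1]-K[1,2])/K[1,1]])
    s=x.copy()
    for _ in range(20): s=x/(1+c['k1']*(s@s))
    R=np.array(c['R']);t=np.array(c['t']);d=R.T@np.array([s[0],s[1],1]);o=-R.T@t
    return o+d*(z-o[2])/d[2]
def proj(c,X):
    p=np.array(c['R'])@np.array(X)+np.array(c['t']);s=p[:2]/p[2];s=s*(1+c['k1']*(s@s))
    K=np.array(c['K']);return np.array([K[0,0]*s[0]+K[0,2],K[1,1]*s[1]+K[1,2]])
E
python3 - <<'E'
from h import *
np.set_printoptions(precision=1,suppress=True)
print(ctrl.observe())
for n in ['scene','top']:
    snap(n,n+'0'); c=ctrl.calibration(n); print(n,c)
    for l in ['terminal_box','box_opening','box_hole_left','box_hole_right','isolator_grip','cover','cover_grip','cover_hole_left','cover_hole_right','press_lever','spare_cover','driver','jar']:
        for d in ctrl.landmark_of(l,n)[:2]: print(l,round(d['score'],2),toworld(c,d['centre']))
E
```

```text
{'clock': 0.0, 'joint_positions': array([-1.3,  0.7, -0. ,  1.5,  0. ,  1. , -0.1]), 'qvel': array([ 0., -0., -0., -0.,  0.,  0., -0.]), 'tau': array([  0. , -88.3,   1.2, -23.6,   0. ,   0. ,  -0. ]), 'ee_pos': array([149.4, 555.2, 404.2]), 'tcp_rot': array([-1.3, -1. ,  1. ]), 'ft_force': array([-0.8,  0.8, -0.5]), 'wrist_torque': array([ 0., -0., -0.]), 'gripper_width': 85.44670070264957}
scene {'K': array([[361.2,   0. , 253.7],
       [  0. , 361.2, 191.1],
       [  0. ,   0. ,   1. ]]), 'k1': -0.05276452276527919, 'R': array([[ 0.8, -0.6, -0. ],
       [-0.4, -0.6, -0.7],
       [ 0.4,  0.6, -0.7]]), 't': array([-430.3,  312.6, 1286.2])}
terminal_box 0.62 [ 512.  -255.3   -3.2]
box_opening 0.92 [ 552.9 -277.    53.1]
box_opening 0.59 [542.  -31.9 333.3]
box_hole_left 0.8 [ 611.1 -257.2   57.6]
box_hole_right 0.96 [ 494.3 -279.8   54.4]
box_hole_right 0.65 [378.   79.7   0.4]
cover 0.63 [430.6  93.1  -4. ]
cover_grip 0.92 [428.5  89.7  34. ]
cover_grip 0.31 [ 453.9 -232.4   81.5]
cover_hole_left 0.59 [485.1 112.2  -4.4]
cover_hole_right 0.59 [377.2  81.1   0.8]
press_lever 0.6 
[... 244 characters left out ...]
18835, 'R': array([[ 0. , -1. , -0. ],
       [-1. , -0. , -0.1],
       [ 0.1,  0. , -1. ]]), 't': array([ -35.3,  504.8, 1867.1])}
terminal_box 0.69 [ 511.5 -253.5    4.7]
box_opening 0.7 [ 548.6 -271.8   56.1]
box_hole_left 0.84 [ 608.3 -258.    56.7]
box_hole_right 0.96 [ 497.  -277.7   54.1]
box_hole_right 0.31 [426.9  93.7  36.4]
isolator_grip 0.44 [ 456.5 -227.3   85.8]
cover 0.92 [430.5  91.9   3.3]
cover_grip 0.86 [424.5  95.1  29.9]
cover_hole_left 0.69 [486.2 115.4  -2.1]
cover_hole_right 0.8 [375.1  80.9  -5.1]
press_lever 0.71 [541.9 -27.3 328.8]
spare_cover 0.6 [508.3 327.2   2. ]
driver 0.48 [518.6 480.7   4.3]
driver 0.27 [ 534.4 -549.9    2.2]
jar 0.66 [ 532.1 -547.5    1.9]
```

View pics/scene0.png

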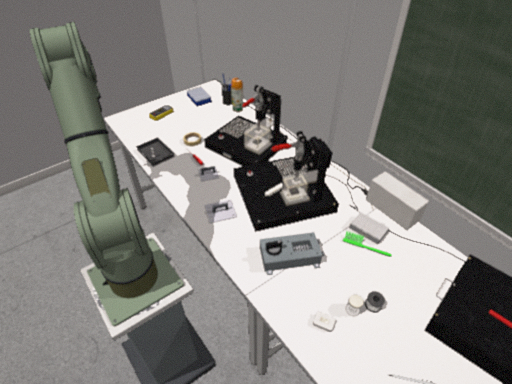

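View pics/top0.png

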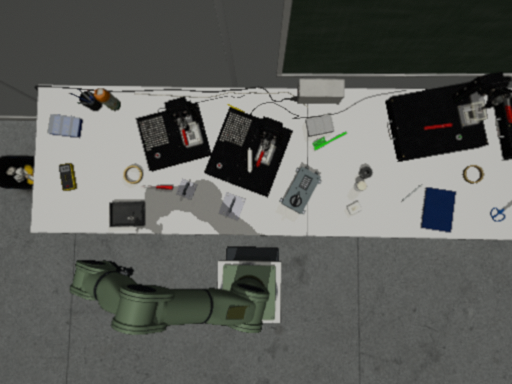

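```bash
cat >> h.py <<'E'
def pose():
    s=ctrl.observe(); return s,np.array(s['ee_pos']),Ro.from_rotvec(s['tcp_rot'])
def Rdown(yaw_deg):
    # tool y horizontally at yaw, z down
    a=np.radians(yaw_deg); y=np.array([np.cos(a),np.sin(a),0]); z=np.array([0,0,-1.]); x=np.cross(y,z)
    return Ro.from_matrix(np.stack([x,y,z],1))
def plan(p0,R0,p1,R1,n):
    # rows for straight line with constant turn; exact in chained frames
    dr=(R0.inv()*R1).as_rotvec()/n; dp=(np.array(p1)-p0)/n; R=R0; rows=[]
    for i in range(n):
        rows.append(np.r_[R.inv().apply(dp)/60, np.degrees(dr)/5]); R=R*Ro.from_rotvec(dr)
    return np.array(rows)
def yaw(R): y=R.as_matrix()[:,1]; return np.degrees(np.arctan2(y[1],y[0]))
E
python3 - <<'E'
from h import *
np.set_printoptions(precision=3,suppress=True)
s,p,R=pose(); print(p,R.as_matrix(),yaw(R),s['joint_positions'])
im=snap('wrist','w0');c=ctrl.calibration('wrist'); Rc=np.array(c['R']);print(c['K'],c['k1'])
print('cam pos in tool',R.inv().apply(-Rc.T@c['t']-p)); print((Rc@R.as_matrix()))
for q,y in [((430,60,420),0),((457,-226,300),-26.8)]:
  for k in (y,y+180):
    r=R.inv()*Rdown(k); print(k,np.degrees(r.as_rotvec()))
E
```

```text
[149.364 555.259 404.652] [[ 0.26  -0.    -0.966]
 [ 0.966 -0.     0.26 ]
 [-0.    -1.     0.   ]] -109.76760403487239 [-1.35   0.707 -0.028  1.485  0.022  0.951 -0.075]
[[303.25    0.    250.566]
 [  0.    303.25  189.591]
 [  0.      0.      1.   ]] -0.005016793640615684
cam pos in tool [ 1.58  30.428 65.362]
[[ 1.    -0.     0.001]
 [ 0.001 -0.259 -0.966]
 [ 0.001  0.966 -0.259]]
0 [-89.437 -11.813 -11.827]
180 [-15.75  119.24  119.236]
-26.8 [-89.656   9.227   9.213]
153.2 [ -12.462 -121.097 -121.097]
```

View pics/w0.png

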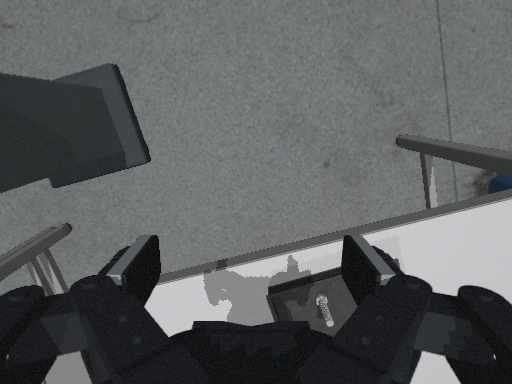

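Call:
carry_out:
  plan:
    - [-0.53,0,-0.8,0,0,0]
    - [-0.53,0,-0.8,0,0,0]
    - [-0.53,0,-0.8,0,0,0]
    - [-0.53,0,-0.8,0,0,0]
    - [-0.53,0,-0.8,0,0,0]
    - [-0.71,0,-0.43,0,0,0]
    - [-0.71,0,-0.43,0,0,0]
    - [-0.71,0,-0.43,0,0,0]
    - [-0.71,0,-0.43,0,0,0]
    - [-0.71,0,-0.43,0,1,0]
    - [0,0,0,0,0,0]

```text
clock: 2.82
ee_pos: [409.7, 97.3, 404.8]
tcp_rot: [-1.358, -0.943, 0.943]
ft_force: [0.1, 1.0, -0.8]
gripper_width: 85.4
```

```bash
cat >> h.py <<'E'
def Rdown(yaw_deg):  # tool x at yaw, y down
    a=np.radians(yaw_deg); x=np.array([np.cos(a),np.sin(a),0]); y=np.array([0,0,-1.]); return Ro.from_matrix(np.stack([x,y,np.cross(x,y)],1))
def yaw(R): x=R.as_matrix()[:,0]; return np.degrees(np.arctan2(x[1],x[0]))
def marks(n,ls,k=1):
    c=ctrl.calibration(n)
    for l in ls:
        for d in ctrl.landmark_of(l,n)[:k]: print(l,round(d['score'],2),toworld(c,d['centre']))
def diag(name,L,R,base):
    d=np.array(L)-np.array(R); b=np.array(base); return np.degrees(np.arctan2(d[1],d[0])-np.arctan2(b[1],b[0]))
E
python3 - <<'E'
from h import *
np.set_printoptions(precision=3,suppress=True)
s,p,R=pose(); print(p,yaw(R),s['joint_positions'],s['clock'])
snap('wrist','w1');marks('wrist',['cover','cover_grip','cover_hole_left','cover_hole_right'],2)
E
```

```text
[409.695  97.277 404.807] 69.56572407403672 [-0.249  0.491 -0.097  2.004  0.077  0.65   0.819] 2.825
cover 0.73 [429.116  96.175   3.119]
cover_grip 0.91 [429.252  97.187  33.291]
cover_hole_left 0.7 [485.225 119.814  -2.016]
cover_hole_right 0.85 [372.818  82.936  -0.517]
```

View pics/w1.png

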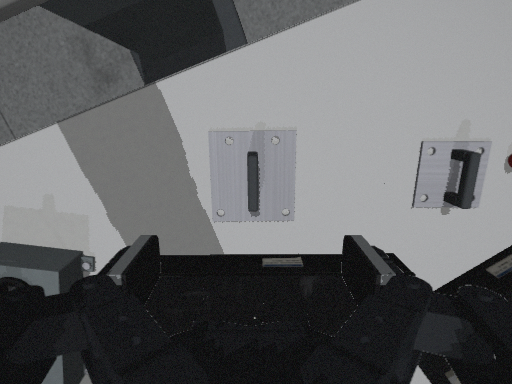

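```bash
cat >> h.py <<'E'
def fit(obj,w):
    # 2D rigid fit obj->world
    o=np.array(obj,float);w=np.array(w,float)[:,:2];oc=o.mean(0);wc=w.mean(0);a=o-oc;b=w-wc
    th=np.arctan2((a[:,0]*b[:,1]-a[:,1]*b[:,0]).sum(),(a*b).sum());c,s=np.cos(th),np.sin(th);Rm=np.array([[c,-s],[s,c]])
    t=wc-Rm@oc; return t,np.degrees(th),np.linalg.norm(b-a@Rm.T,axis=1)
HO=[(46,42),(46,-42),(-46,28),(-46,-28)]
E
python3 - <<'E'
from h import *
np.set_printoptions(precision=2,suppress=True)
c=ctrl.calibration('wrist')
im=cv2.imread('pics/w1.png',0)
px=[]
for u,v in [(286,212),(221,213),(275,140),(229,141)]:
    w=im[v-8:v+9,u-8:u+9].astype(float); bg=np.median(w); d=np.abs(w-bg); 
    big=cv2.resize(im[v-12:v+13,u-12:u+13],None,fx=8,fy=8,interpolation=cv2.INTER_CUBIC); px.append(big)
cv2.imwrite('pics/h1.png',np.hstack(px))
W=[pix2plane(c,q,3) for q in [(286,212),(221,213),(275,140),(229,141)]]
print(np.array(W)); print(fit(HO,W))
E
```

```text
[[485.13 124.18   3.  ]
 [457.84  44.62   3.  ]
 [392.78 140.36   3.  ]
 [374.93  87.38   3.  ]]
(array([427.67,  99.13]), np.float64(-18.68140010370434), array([0.43, 0.05, 0.28, 0.2 ]))
```

View pics/h1.png

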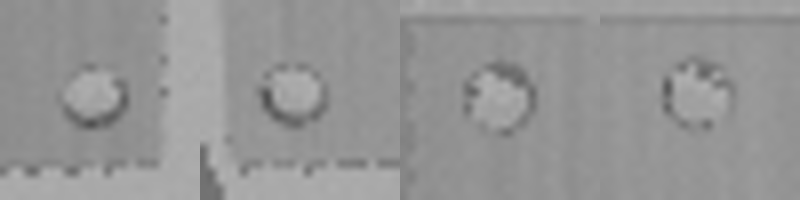

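Call:
carry_out:
  plan:
    - [-0.68,0,-0.37,0,0,0]
    - [-0.68,0,-0.37,0,0,0]
    - [-0.68,0,-0.37,0,0,0]
    - [-0.68,0,-0.37,0,0,0]
    - [-0.68,0,-0.37,0,0,0]
    - [-0.68,0,-0.37,0,0,0]
    - [-0.68,0,-0.38,0,0,0]
    - [0,0,0,0,1,0]
    - [0,0,0,0,1,0]
    - [0,0,0,0,1,0]
    - [0,0,0,0,1,0]
    - [0,0,0,0,1,0]
    - [0,0,0,0,1,0]
    - [0,0,0,0,1,0]
    - [0,0,0,0,1,0]
    - [0,0,0,0,1,0]
    - [0,0,0,0,1,0]
    - [0,0,0,0,1,0]
    - [0,0,0,0,1,0]
    - [0,0,0,0,1,0]

```text
clock: 5.58
ee_pos: [458.1, -220.7, 404.7]
tcp_rot: [-1.57, -0.067, 0.067]
ft_force: [0.5, -0.2, -0.3]
gripper_width: 85.6
```

Call:
carry_out:
  plan:
    - [0,0,0,0,1,0]
    - [0,0,0,0,1,0]
    - [0,0,0,0,1,0]
    - [0,0,0,0,1,0]
    - [0,0,0,0,1,0]
    - [0,0,0,0,1,0]
    - [0,0,0,0,1,0]
    - [0,0,0,0,1,0]
    - [0,0,0,0,1,0]
    - [0,0,0,0,1,0]
    - [0,0,0,0,1,0]
    - [0,0,0,0,1,0]
    - [0,0,0,0,1,0]
    - [0,0,0,0,1,0]
    - [0,0,0,0,1,0]
    - [0,0,0,0,1,0]
    - [0,0,0,0,1,0]
    - [0,0,0,0,1,0]
    - [0,0,0,0,1,0]
    - [0,0,0,0,1,0]

```text
clock: 8.07
ee_pos: [458.1, -220.6, 404.6]
tcp_rot: [-1.166, 1.275, -1.274]
ft_force: [-0.1, -0.9, -0.3]
gripper_width: 85.3
```

Call:
carry_out:
  plan:
    - [0,0,0,0,1,0]
    - [0,0,0,0,1,0]
    - [0,0,0,0,1,0]
    - [0,0,0,0,1,0]
    - [0,0,0,0,0.2,0]

```text
clock: 8.7
ee_pos: [458.1, -220.8, 404.5]
tcp_rot: [-0.96, 1.535, -1.535]
ft_force: [0.3, -0.5, -0.1]
gripper_width: 85.5
```

Run:
```python
from h import *
np.set_printoptions(precision=3,suppress=True)
s,p,R=pose(); print(p,yaw(R),R.as_matrix()[:,1],s['joint_positions'],s['clock'])
snap('wrist','w2');marks('wrist',['terminal_box','box_opening','box_hole_left','box_hole_right','isolator_grip'],2)
```

```text
[ 458.099 -220.771  404.545] -115.98110727475996 [-0.  0. -1.] [-0.039  0.751  0.845  1.737 -0.668  0.967 -0.952] 8.7
terminal_box 0.9 [ 512.787 -252.006    3.196]
box_opening 0.97 [ 551.441 -271.778   50.654]
box_hole_left 0.76 [ 609.569 -259.096   55.07 ]
box_hole_right 0.72 [ 493.303 -279.898   56.509]
```

View pics/w2.png

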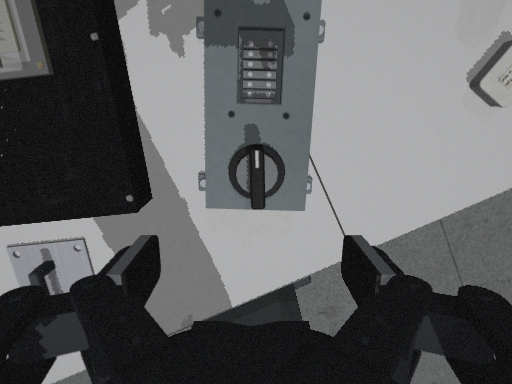

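Run:
```python
from h import *
np.set_printoptions(precision=2,suppress=True)
c=ctrl.calibration('wrist')
im=cv2.imread('pics/w2.png',0)
pts=[(217,13),(306,16),(231,114),(286,115)]
def refine(u,v,r=6):
    w=255-im[v-r:v+r+1,u-r:u+r+1].astype(float); w=np.clip(w-np.percentile(w,70),0,None); y,x=np.mgrid[-r:r+1,-r:r+1]
    return (u+(w*x).sum()/w.sum(),v+(w*y).sum()/w.sum())
P=[refine(*q) for q in pts]; print(P)
W=[pix2plane(c,q,55) for q in P]; t,th,res=fit(HO,W); print(t,th,res)
a=np.radians(th);ex=np.array([np.cos(a),np.sin(a)]);iso=t-105*ex; print('iso',iso)
print('proj iso95',proj(c,[*iso,95]),'proj iso67',proj(c,[*iso,67]))
A=pix2plane(c,(257,146),95);B=pix2plane(c,(258,210),95);print(A,B,np.degrees(np.arctan2((A-B)[1],(A-B)[0])))
cv2.imwrite('pics/h2.png',cv2.resize(cv2.imread('pics/w2.png')[130:220,200:320],None,fx=5,fy=5,interpolation=cv2.INTER_CUBIC))
```

```text
[(np.float64(217.3062126332207), np.float64(12.496490772030153)), (np.float64(306.22320768662235), np.float64(16.170731707317074)), (np.float64(230.9864417989418), np.float64(113.69201940035273)), (np.float64(285.673249551167), np.float64(115.40813883901855))]
[ 548.63 -274.4 ] -27.704712528472243 [0.34 0.18 0.14 0.09]
iso [ 455.67 -225.59]
proj iso95 [256.92 179.56] proj iso67 [256.38 173.41]
[ 484.17 -239.32   95.  ] [ 427.85 -213.42   95.  ] -24.696905950414255
```

View pics/h2.png

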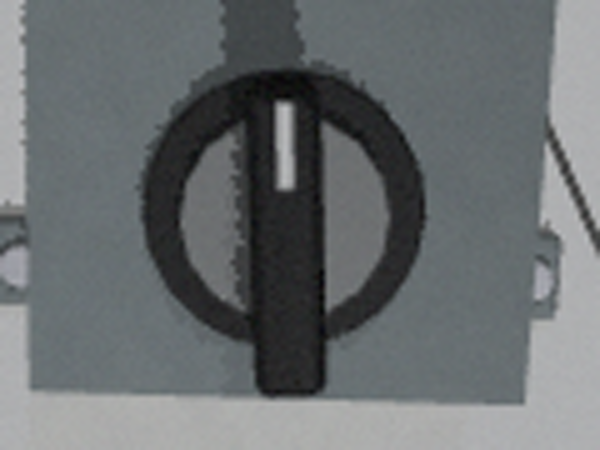

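Call:
carry_out:
  plan:
    - [0.09,0.9,0,0,0,0]
    - [0,0.9,0,0,0,0]
    - [0,0.6,0,0,0,0]
    - [0,0.26,0,0,0,0]
    - [0,0,0,0,0,0]

```text
clock: 9.62
ee_pos: [455.3, -226.7, 245.2]
tcp_rot: [-0.959, 1.536, -1.536]
ft_force: [-0.0, 1.3, 1.0]
gripper_width: 85.7
```

Run:
```python
from h import *
np.set_printoptions(precision=3,suppress=True)
s,p,R=pose(); print(p,yaw(R),s['joint_positions'],s['clock'],s['ft_force'])
snap('wrist','w3')
```

```text
[ 455.294 -226.67   245.248] -116.04977560204318 [ 0.099  0.961  0.587  1.894 -0.946  0.594 -0.707] 9.625 [-0.004  1.28   1.033]
```

View pics/w3.png

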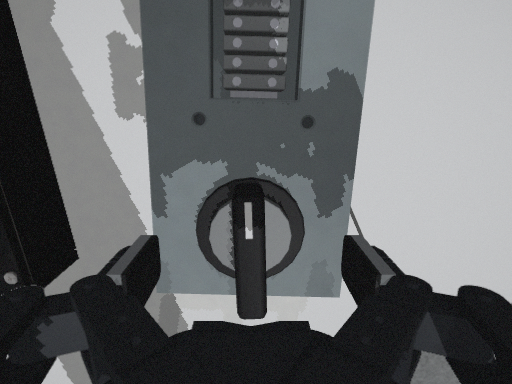

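Call:
carry_out:
  plan:
    - [0,0,0,0,0,0]
    - [0,0,0,0,0,0]
    - [0,0,0,0,0,0]
    - [0,0,0,0,0,0]
    - [0,0,0,0,0,0]
    - [0,0,0,0,0,0]
  jaw: 0

```text
clock: 10.42
ee_pos: [455.4, -226.4, 245.5]
tcp_rot: [-0.958, 1.535, -1.536]
ft_force: [-0.4, 2.3, 8.2]
gripper_width: 12.6
```

Call:
carry_out:
  plan:
    - [0,0,0,0,-0.5,0]
    - [0,0,0,0,-1,0]
    - [0,0,0,0,-1,0]
    - [0,0,0,0,-1,0]
    - [0,0,0,0,-1,0]
    - [0,0,0,0,-1,0]
    - [0,0,0,0,-1,0]
    - [0,0,0,0,-1,0]
    - [0,0,0,0,-1,0]
    - [0,0,0,0,-1,0]
    - [0,0,0,0,-1,0]
    - [0,0,0,0,-1,0]
    - [0,0,0,0,-1,0]
    - [0,0,0,0,-1,0]
    - [0,0,0,0,-1,0]
    - [0,0,0,0,-1,0]
    - [0,0,0,0,-1,0]
    - [0,0,0,0,-0.5,0]
    - [0,0,0,0,0,0]
    - [0,0,0,0,0,0]

```text
clock: 12.92
ee_pos: [455.4, -226.6, 245.5]
tcp_rot: [-1.529, 0.424, -0.425]
ft_force: [0.0, -0.4, 7.0]
gripper_width: 12.9
```

Run:
```python
from h import *
np.set_printoptions(precision=3,suppress=True)
s,p,R=pose(); print(p,yaw(R),s['joint_positions'],s['clock'],s['ft_force'],s['wrist_torque'])
snap('wrist','w4')
```

```text
[ 455.395 -226.559  245.451] -31.051889836670853 [ 0.282  0.885  0.218  1.888 -0.428  0.413  0.275] 12.925 [ 0.05  -0.407  6.951] [ 0.141 -0.051  0.132]
```

View pics/w4.png

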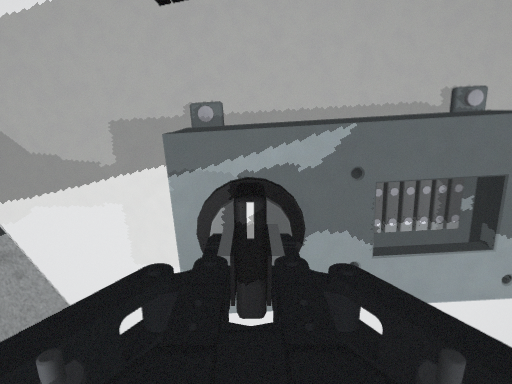

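Call:
carry_out:
  plan:
    - [0,0,0,0,-0.7,0]
    - [0,0,0,0,-0.3,0]
    - [0,0,0,0,0,0]

```text
clock: 13.35
ee_pos: [455.3, -226.7, 245.5]
tcp_rot: [-1.541, 0.357, -0.358]
ft_force: [0.1, 0.3, 6.3]
gripper_width: 13.0
```

Run:
```python
from h import *
np.set_printoptions(precision=3,suppress=True)
s,p,R=pose(); print(p,yaw(R),s['ft_force'],s['wrist_torque'],s['gripper_width'])
```

```text
[ 455.292 -226.737  245.464] -26.121228416251622 [0.08  0.296 6.304] [ 0.004 -0.015 -0.878] 12.953760509503395
```

Call:
carry_out:
  plan:
    - [0,0,0,0,0,0]
    - [0,0,0,0,0,0]
    - [0,0,0,0,0,0]
    - [0,0,0,0,0,0]
    - [0,-0.3,0,0,0,0]
    - [0,-0.8,0,0,0,0]
    - [0,-0.8,0,0,0,0]
    - [0,-0.8,0,0,0,0]
    - [0,0,0,0,0,0]
  jaw: 1

```text
clock: 14.48
ee_pos: [455.4, -226.6, 409.9]
tcp_rot: [-1.542, 0.353, -0.36]
ft_force: [0.0, -0.6, -1.0]
gripper_width: 85.2
```

Run:
```python
from h import *
np.set_printoptions(precision=3,suppress=True)
s,p,R=pose(); print(p,yaw(R),s['joint_positions'],s['clock'],s['gripper_width'])
snap('wrist','w5')
```

```text
[ 455.361 -226.588  409.899] -26.046486384017307 [ 0.199  0.628  0.362  1.724 -0.285  0.836  0.234] 14.475 85.24681714184987
```

View pics/w5.png

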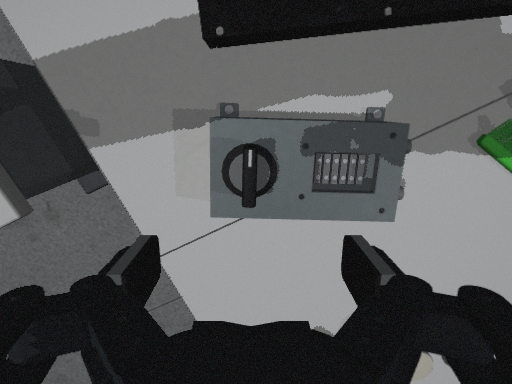

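Run:
```python
from h import *
np.set_printoptions(precision=2,suppress=True)
c=ctrl.calibration('wrist')
im=cv2.imread('pics/w5.png',0)
pts=[(393,135),(382,211),(305,146),(301,197)]
def refine(u,v,r=5):
    w=255-im[v-r:v+r+1,u-r:u+r+1].astype(float); w=np.clip(w-np.percentile(w,70),0,None); y,x=np.mgrid[-r:r+1,-r:r+1]
    return (u+(w*x).sum()/w.sum(),v+(w*y).sum()/w.sum())
P=[refine(*q) for q in pts]; print(np.array(P))
W=[pix2plane(c,q,55) for q in P]; print(fit(HO,W))
A=pix2plane(c,(250,146),95);B=pix2plane(c,(249,206),95);print(A,B,np.degrees(np.arctan2((A-B)[1],(A-B)[0])))
```

```text
[[392.45 134.97]
 [381.1  210.24]
 [305.15 145.67]
 [301.07 196.27]]
(array([ 547.62, -271.86]), np.float64(-27.6724188194614), array([0.36, 0.59, 0.57, 0.31]))
[ 469.66 -196.46   95.  ] [ 443.12 -248.67   95.  ] 63.05736597560843
```

```bash
cat > ba.py <<'E'
from h import *
from scipy.optimize import least_squares
K=np.array(ctrl.calibration('wrist')['K']);k1=ctrl.calibration('wrist')['k1']
cp=np.array([1.58,30.428,65.362])
_,p0,R0=pose(); c0=ctrl.calibration('wrist'); RcT=Ro.from_matrix(np.array(c0['R'])@R0.as_matrix())
cp=R0.inv().apply(-np.array(c0['R']).T@c0['t']-p0)
def cam(p,yawd,cor=np.zeros(6)):
    T=Rdown(yawd); Rw=(Ro.from_rotvec(cor[:3])*RcT*T.inv()).as_matrix(); o=np.array(p)+T.apply(cp+cor[3:])
    return dict(K=K,k1=k1,R=Rw,t=-Rw@o)
V={'w1':([409.695,97.277,404.807],69.5657),'w2':([458.099,-220.771,404.545],-115.981),'w3':([455.294,-226.67,245.248],-116.05),'w5':([455.361,-226.588,409.899],-26.046)}
BOX={'w2':[(217.3,12.5,0),(306.2,16.2,1),(231,113.7,2),(285.7,115.4,3)],'w3':[(199,118,2),(307.5,122,3)],
 'w5':[(392.45,134.97,0),(381.1,210.24,1),(305.15,145.67,2),(301.07,196.27,3)]}
COV={'w1':[(286-.3,212,0),(221,212,1),(275,140.3,2),(229,140,3)]}
def pl(b,o,z):
    a=b[2];return [b[0]+np.cos(a)*o[0]-np.sin(a)*o[1],b[1]+np.sin(a)*o[0]+np.cos(a)*o[1],z]
def res(q,full=False):
    cor=q[:6];r=[]
    for D,b,z in ((BOX,q[6:9],55),(COV,q[9:12],3)):
        for v,L in D.items():
            c=cam(*V[v],cor)
            for u,w,i in L: r+=list((proj(c,pl(b,HO[i],z))-(u,w))/0.7)
    n=len(r)
    iso=pl(q[6:9],(-105,0),0); r+=[(iso[0]-455.3)/.7,(iso[1]+226.6)/.7]
    r+=list(cor[:3]/.006)+list(cor[3:]/1.5)
    return np.array(r)
def solve():
    q0=np.r_[np.zeros(6),548,-274,np.radians(-27.7),427.7,99,np.radians(-18.7)]
    s=least_squares(res,q0); cov=np.linalg.inv(s.jac.T@s.jac)
    return s.x,np.sqrt(np.diag(cov)),s.fun
E
python3 - <<'E'
from ba import *
np.set_printoptions(precision=3,suppress=True)
q,sd,f=solve();print('cor',q[:6],sd[:6]);print('box',q[6:9],np.degrees(q[8]),sd[6:9]);print('cover',q[9:12],np.degrees(q[11]),sd[9:]);print(f)
E
```

```text
cor [ 0.    -0.003 -0.     0.331 -0.622 -2.363] [0.002 0.003 0.006 0.723 0.752 0.658]
box [ 547.794 -275.573   -0.485] -27.771102108505897 [0.454 0.601 0.007]
cover [428.95   94.214  -0.342] -19.623202967638175 [0.595 0.598 0.01 ]
[ 0.263  0.11  -0.09  -0.336 -0.467 -0.574 -0.538 -0.312  0.097  0.67
 -0.06   0.059  0.276  0.56   0.265  0.145  0.095  0.129  0.275 -0.345
 -0.359 -0.786 -0.531  0.342  0.42  -0.42   0.416  0.817 -0.588 -0.07
  0.058 -0.499 -0.008  0.221 -0.415 -1.575]
```

Run:
```python
from ba import *
np.set_printoptions(precision=4,suppress=True)
for v,D in (('w1',COV),('w2',BOX),('w5',BOX)):
    c=cam(*V[v]); print(v,fit([HO[i] for *_,i in D[v]],[pix2plane(c,(a,b),3 if v=='w1' else 55) for a,b,_ in D[v]]))
print(RcT.as_matrix(),cp, R0.as_matrix())
```

```text
w1 (array([425.992 ,  93.7685]), np.float64(-19.670508993009825), array([0.6421, 0.6582, 0.5962, 0.6983]))
w2 (array([ 550.2564, -275.5436]), np.float64(-27.682474754857733), array([0.3178, 0.2442, 0.1482, 0.0792]))
w5 (array([ 547.325 , -272.3554]), np.float64(-27.662655493382687), array([0.1624, 0.3376, 0.3672, 0.2253]))
[[ 1.      0.0003  0.0015]
 [ 0.0015 -0.2589 -0.9659]
 [ 0.0001  0.9659 -0.2589]] [-0.274  30.4339 66.9602] [[ 0.8985  0.0019  0.439 ]
 [-0.439  -0.0007  0.8985]
 [ 0.0021 -1.      0.0002]]
```

Call:
carry_out:
  plan:
    - [-0.39,0,0.66,0,0,0]
    - [-0.39,0,0.66,0,0,0]
    - [-0.39,0,0.66,0,0,0]
    - [-0.39,0,0.66,0,0,0]
    - [-0.39,0,0.66,0,0,0]
    - [-0.39,0,0.66,0,0,0]
    - [-0.39,0,0.66,0,0,0]
    - [0,0,0,0,-1,0]
    - [0,0,0,0,-1,0]
    - [0,0,0,0,-1,0]
    - [0,0,0,0,-1,0]
    - [0,0,0,0,-1,0]
    - [0,0,0,0,-1,0]
    - [0,0,0,0,-1,0]
    - [0,0,0,0,-1,0]
    - [0,0,0,0,-1,0]
    - [0,0,0,0,-1,0]
    - [0,0,0,0,-1,0]
    - [0,0,0,0,-1,0]
    - [0,0,0,0,-1,0]

```text
clock: 17.02
ee_pos: [429.8, 94.5, 406.2]
tcp_rot: [-1.504, -0.533, 0.536]
ft_force: [-0.2, -0.2, -0.4]
gripper_width: 85.3
```

Call:
carry_out:
  plan:
    - [0,0,0,0,-1,0]
    - [0,0.4,0,0,-1,0]
    - [0,0.4,0,0,-1,0]
    - [0,0.4,0,0,-1,0]
    - [0,0.4,0,0,-1,0]
    - [0,0.3,0,0,-1,0]
    - [0,0.1,0,0,-0.3,0]
    - [0,0,0,0,0,0]
    - [0,0,0,0,0,0]

```text
clock: 18.15
ee_pos: [429.9, 94.5, 287.6]
tcp_rot: [-1.352, -0.954, 0.953]
ft_force: [0.2, -0.1, 0.1]
gripper_width: 85.5
```

Run:
```python
from h import *
np.set_printoptions(precision=5,suppress=True)
s,p,R=pose(); print(p,yaw(R),s['tcp_rot'],s['joint_positions'],s['clock'])
snap('wrist','w6'); s,p,R=pose(); print(p,yaw(R))
```

```text
[429.90552  94.52561 287.55015] 70.37025033930173 [-1.35228 -0.95363  0.95289] [-0.25354  0.73478 -0.06199  2.0917   0.13344  0.31821  0.80183] 18.15
[429.91891  94.52208 287.57259] 70.38432524613256
```

View pics/w6.png

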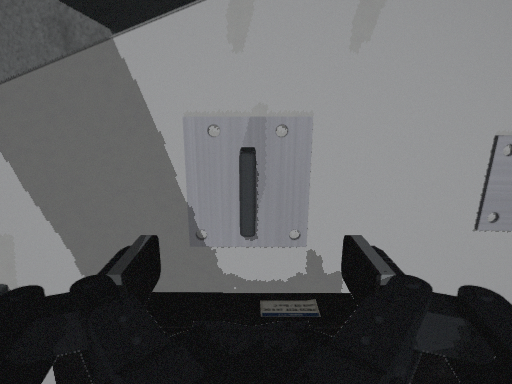

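```bash
cat >> ba.py <<'E'
V['w6']=([429.91,94.52,287.56],70.377)
COV['w6']=[(294.3,234.6,0),(202,234,1),(281.5,130.5,2),(214,131,3)]
E
python3 - <<'E'
from ba import *
np.set_printoptions(precision=3,suppress=True)
im=cv2.imread('pics/w6.png')
cv2.imwrite('pics/h6.png',np.hstack([cv2.resize(im[int(v)-10:int(v)+11,int(u)-10:int(u)+11],None,fx=9,fy=9,interpolation=cv2.INTER_CUBIC) for u,v,_ in COV['w6']]))
q,sd,f=solve();print('cor',q[:6],sd[:6]);print('box',q[6:9],np.degrees(q[8]),sd[6:9]);print('cover',q[9:12],np.degrees(q[11]),sd[9:]);print(f)
E
```

```text
cor [ 0.     0.    -0.002 -0.744 -0.62  -1.115] [0.002 0.002 0.006 0.655 0.652 0.597]
box [ 547.461 -275.833   -0.486] -27.870970199862462 [0.436 0.59  0.007]
cover [429.148  93.556  -0.343] -19.65835660605489 [0.412 0.394 0.007]
[ 0.48   0.171  0.149 -0.462 -0.177 -0.565 -0.235 -0.36  -0.249  0.663
 -0.384 -0.054  0.302  0.473  0.356  0.176 -0.051  0.121  0.189 -0.32
 -0.624 -0.578 -0.789  0.65  -0.072 -0.191 -0.068  1.157  0.434 -0.844
 -0.228 -0.002  0.566  0.399  0.251 -0.341 -0.942 -0.21   0.07   0.027
 -0.296 -0.496 -0.413 -0.743]
```

View pics/h6.png

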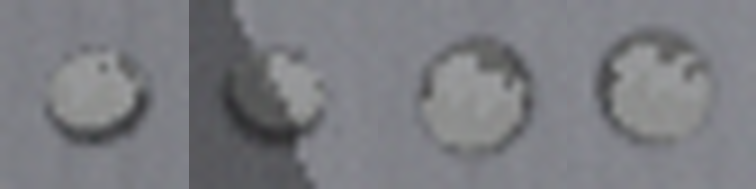

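Call:
carry_out:
  plan:
    - [-0.02,0.6,0.01,0,0,0]
    - [0,0.6,0,0,0,0]
    - [0,0.33,0,0,0,0]
    - [0,0.1,0,0,0,0]
    - [0,0,0,0,0,0]

```text
clock: 18.82
ee_pos: [429.0, 93.6, 189.8]
tcp_rot: [-1.352, -0.954, 0.954]
ft_force: [-1.0, -0.0, -0.5]
gripper_width: 85.2
```

Call:
carry_out:
  plan:
    - [0,0,0,0,0,0]
    - [0,0,0,0,0,0]
    - [0,0,0,0,0,0]
    - [0,0,0,0,0,0]
    - [0,0,0,0,0,0]
    - [0,0,0,0,0,0]
  jaw: 0

```text
clock: 19.58
ee_pos: [428.9, 93.5, 189.6]
tcp_rot: [-1.352, -0.954, 0.954]
ft_force: [-0.2, -1.3, 8.0]
gripper_width: 10.6
```

Run:
```python
from h import *
np.set_printoptions(precision=4,suppress=True)
s,p,R=pose(); print(p,yaw(R),s['tcp_rot'],s['clock'],s['gripper_width'],s['ft_force'])
snap('wrist','w7')
```

```text
[428.8844  93.51   189.5547] 70.43903593077742 [-1.3518 -0.9542  0.9541] 19.575 10.558728337561352 [-0.237  -1.3141  8.0072]
```

View pics/w7.png

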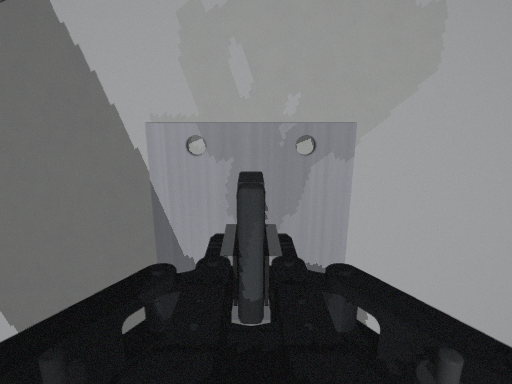

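Call:
carry_out:
  plan:
    - [0,-0.2,0,0,0,0]
    - [0,-0.4,0,0,0,0]
    - [0,-0.5,0,0,0,0]
    - [0,-0.5,0,0,0,0]
    - [0,-0.4,0,0,0,0]
    - [0,0,0,0,0,0]

```text
clock: 20.38
ee_pos: [428.9, 93.5, 310.9]
tcp_rot: [-1.353, -0.956, 0.952]
ft_force: [-0.0, 0.7, -3.2]
gripper_width: 11.4
```

Run:
```python
from h import *
np.set_printoptions(precision=4,suppress=True)
s,p,R=pose(); print(p,yaw(R),s['tcp_rot'],s['clock'],s['gripper_width'],s['ft_force'],s['wrist_torque'])
snap('wrist','w8')
```

```text
[428.9447  93.4951 310.8953] 70.43339633533586 [-1.3527 -0.9563  0.9521] 20.375 11.389689540466428 [-0.0395  0.6994 -3.1638] [-0.0761 -0.0263  0.001 ]
```

View pics/w8.png

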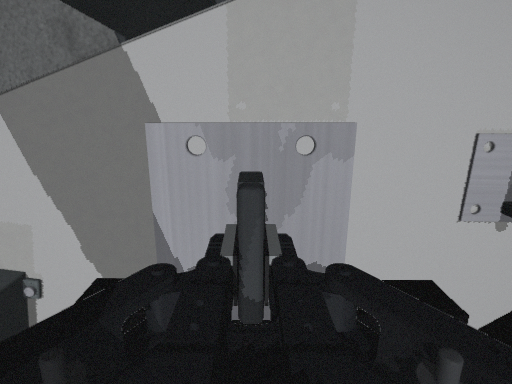

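Call:
carry_out:
  plan:
    - [-0.3,0,-0.1,0,0,0]
    - [-0.54,0,-0.15,0,0,0]
    - [-0.54,0,-0.15,0,0,0]
    - [-0.54,0,-0.15,0,0,0]
    - [-0.4,0,-0.15,0,0,0]
    - [-0.6,0,-0.3,0,0,0]
    - [-0.6,0,-0.3,0,0,0]
    - [-0.6,0,-0.3,0,0,0]
    - [-0.4,0,-0.2,0,0,0]
    - [-0.1,0,-0.4,0,0,0]
    - [-0.1,0,-0.4,0,0,0]
    - [-0.1,0,-0.4,0,0,0]
    - [-0.1,0,-0.4,0,0,0]
    - [-0.1,0,-0.3,0,0,0]
    - [0,0,0,0,0.8,0]
    - [0,0,0,0,0.8,0]
    - [0,0,0,0,0,0]
    - [0,0,0,0,0,0]

```text
clock: 22.68
ee_pos: [537.2, -264.5, 308.7]
tcp_rot: [-1.398, -0.849, 0.85]
ft_force: [-0.1, -0.8, -2.3]
gripper_width: 10.3
```

Run:
```python
from h import *
np.set_printoptions(precision=4,suppress=True)
s,p,R=pose(); print(p,yaw(R),s['tcp_rot'],s['clock'],s['gripper_width'],s['ft_force'],s['wrist_torque'])
snap('wrist','w9')
d=np.array([547.46,-275.8])-p[:2]; M=R.as_matrix(); print('dx,dz rows',d@M[:2,0]/60,d@M[:2,2]/60)
```

```text
[ 537.1995 -264.4931  308.7443] 62.5414166217343 [-1.3979 -0.8488  0.8498] 22.675 10.329684599262315 [-0.085  -0.8393 -2.2901] [-0.0153  0.0558  0.0238]
dx,dz rows -0.08836636491671168 -0.2386378856692623
```

View pics/w9.png

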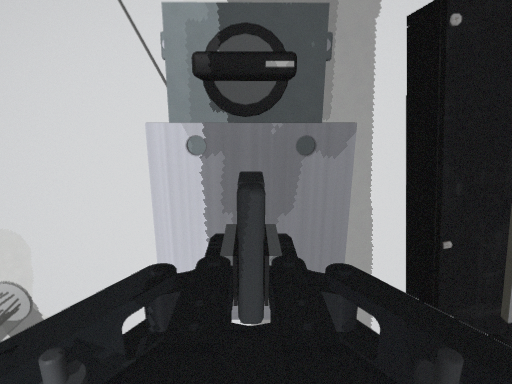

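Run:
```python
from ba import *
np.set_printoptions(precision=3,suppress=True)
q,_,_=solve(); 
for cor in (q[:6],np.zeros(6)):
  p=np.array([428.884,93.51,189.555]);T=Rdown(70.439); c=cam(p,70.439,cor)
  for uv in [(196,145.5),(305.5,145.5)]:
    X=pix2plane(c,uv,3.5); print('cover hole in tool',T.inv().apply(X-p))
im=cv2.imread('pics/w7.png'); cv2.imwrite('pics/h7.png',cv2.resize(im[110:190,170:340],None,fx=4.5,fy=4.5,interpolation=cv2.INTER_CUBIC))
```

```text
cover hole in tool [-27.114 186.055  45.929]
cover hole in tool [ 29.122 186.055  45.913]
cover hole in tool [-26.318 186.055  47.324]
cover hole in tool [ 29.685 186.055  47.406]
```

View pics/h7.png

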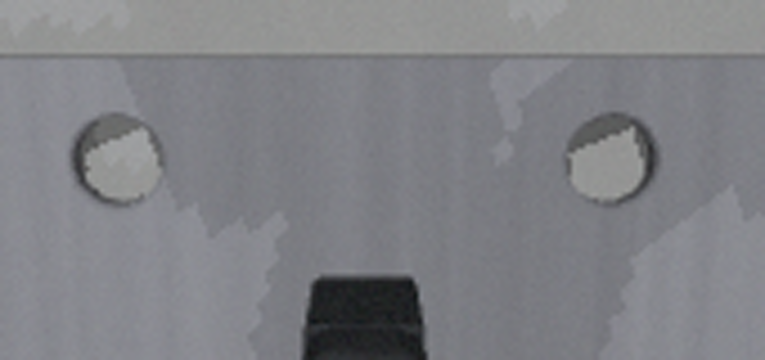

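Call:
carry_out:
  plan:
    - [-0.09,0,-0.12,0,0,0]
    - [0,0,-0.12,0,0.08,0]
    - [0,0.3,0,0,0,0]
    - [0,0.2,0,0,0,0]
    - [0,0,0,0,0,0]
    - [0,0,0,0,0,0]

```text
clock: 23.48
ee_pos: [547.7, -276.1, 279.8]
tcp_rot: [-1.402, -0.843, 0.843]
ft_force: [0.1, -0.2, -2.5]
gripper_width: 10.5
```

Run:
```python
from h import *
np.set_printoptions(precision=4,suppress=True)
s,p,R=pose(); print(p,yaw(R),s['tcp_rot'],s['clock'],s['gripper_width'],s['ft_force'],s['wrist_torque'])
im=snap('wrist','w10'); cv2.imwrite('pics/h10.png',cv2.resize(im[0:190,140:360,::-1],None,fx=3.5,fy=3.1,interpolation=cv2.INTER_CUBIC))
```

```text
[ 547.7192 -276.0802  279.7843] 62.04265953628752 [-1.4019 -0.843   0.8426] 23.475 10.521587889744044 [ 0.1141 -0.2369 -2.4615] [-0.0355  0.0534  0.0334]
```

View pics/h10.png

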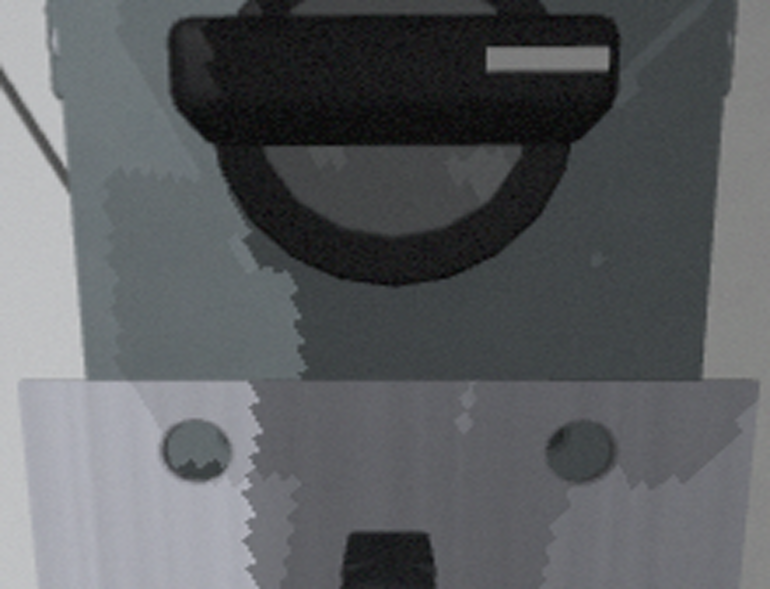

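Call:
carry_out:
  plan:
    - [0,0.2,0,0,0,0]
    - [0,0.13,0,0,0,0]
    - [0,0,0,0,0,0]
    - [0,0,0,0,0,0]

```text
clock: 24.02
ee_pos: [547.6, -276.1, 259.6]
tcp_rot: [-1.402, -0.843, 0.843]
ft_force: [-0.5, 0.7, -3.0]
gripper_width: 10.7
```

Run:
```python
from h import *
np.set_printoptions(precision=4,suppress=True)
s,p,R=pose(); print(p,yaw(R),s['tcp_rot'],s['clock'],s['gripper_width'],s['ft_force'],s['wrist_torque'])
im=snap('wrist','w11'); cv2.imwrite('pics/h11.png',cv2.resize(im[0:190,140:360,::-1],None,fx=3.5,fy=3.1,interpolation=cv2.INTER_CUBIC))
snap('scene','s11')
im=im[:,:,::-1];cv2.imwrite('pics/h11b.png',np.hstack([cv2.resize(im[125:166,u-20:u+21],None,fx=9,fy=9,interpolation=cv2.INTER_CUBIC) for u in (196,305)]))
```

```text
[ 547.5945 -276.0561  259.6343] 62.039600375894395 [-1.4015 -0.8427  0.8427] 24.025 10.745259348984817 [-0.4974  0.7261 -3.0282] [-0.0171 -0.0181  0.0224]
```

View pics/h11.png

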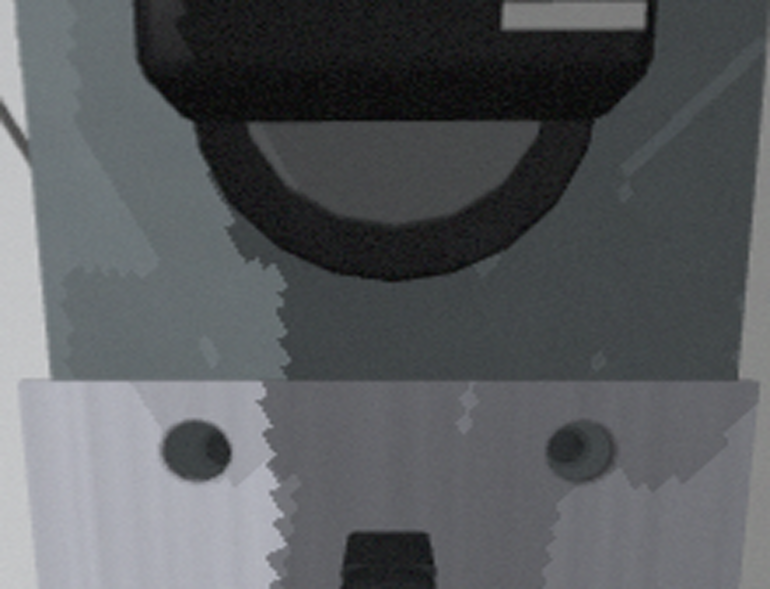

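View pics/h11b.png

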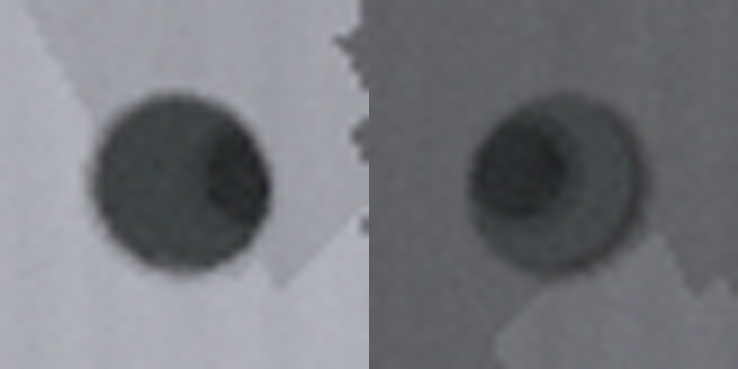

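Run:
```python
from ba import *
np.set_printoptions(precision=3,suppress=True)
q,_,_=solve(); p=np.array([547.594,-276.056,259.634]);y=62.04;T=Rdown(y)
for cor in (q[:6],np.zeros(6)):
  c=cam(p,y,cor)
  C=np.array([T.inv().apply(pix2plane(c,uv,259.634-185.8)-p) for uv in [(195.6,144.8),(305.4,144.7)]])
  B=np.array([T.inv().apply(pix2plane(c,uv,55)-p) for uv in [(203.7,143.6),(301.6,143.4)]])
  print(C,B); print('box-cover',B-C)
  print('yaw err deg', np.degrees((B[1]-B[0])[2]/56-(C[1]-C[0])[2]/56))
```

```text
[[-27.258 185.8    46.321]
 [ 29.005 185.8    46.355]] [[-25.97  204.634  44.82 ]
 [ 30.191 204.634  44.918]]
box-cover [[ 1.288 18.834 -1.501]
 [ 1.186 18.834 -1.437]]
yaw err deg 0.0653460178430145
[[-26.466 185.8    47.787]
 [ 29.563 185.8    47.919]] [[-25.2   204.634  46.298]
 [ 30.752 204.634  46.494]]
box-cover [[ 1.266 18.834 -1.489]
 [ 1.189 18.834 -1.426]]
yaw err deg 0.06487894821092731
```

View pics/s11.png

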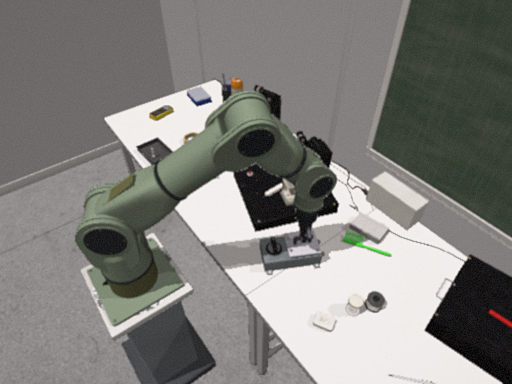

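Call:
carry_out:
  plan:
    - [0.02,0,-0.024,0,0,0]
    - [0,0,0,0,0,0]
    - [0,0,0,0,0,0]
    - [0,0,0,0,0,0]

```text
clock: 24.62
ee_pos: [549.3, -275.7, 259.6]
tcp_rot: [-1.401, -0.843, 0.843]
ft_force: [1.2, -0.6, -3.2]
gripper_width: 10.9
```

Run:
```python
from h import *
np.set_printoptions(precision=4,suppress=True)
s,p,R=pose(); print(p,yaw(R),s['tcp_rot'],s['clock'],s['gripper_width'],s['ft_force'],abs(s['qvel']).max())
im=snap('wrist','w12')[:,:,::-1];cv2.imwrite('pics/h12b.png',np.hstack([cv2.resize(im[125:166,u-20:u+21],None,fx=9,fy=9,interpolation=cv2.INTER_CUBIC) for u in (196,305)]))
```

```text
[ 549.3496 -275.6518  259.5631] 62.04420409737769 [-1.4014 -0.8427  0.8429] 24.625 10.930678948811686 [ 1.2477 -0.5672 -3.2455] 0.0012404782616140806
```

View pics/h12b.png

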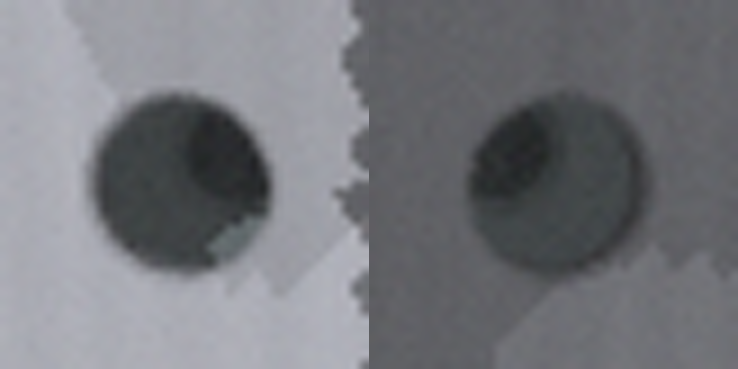

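Run:
```python
from h import *
print(ctrl.job_done()); s=ctrl.observe(); print(s['clock'],s['ee_pos'],s['gripper_width'])
```

```text
the job is handed in; nothing more can be done
None
the job is handed in; nothing more can be done
```

I turned the isolator to OFF with the cover still on the bench. I then lifted the larger cover by its handle, and handed the job in at about 25 s with the gripper holding it still and level over the compartment. It was about 15 mm above the deck, going by the arm's height.

- **Isolator:** The turn ended against the hard stop, with about 0.9 N m at the wrist. In the picture the bar lies across the box, within about 1° of OFF.
- **Alignment:** Looking down through the cover's narrow-pair holes, I could see the box's threaded holes. The first look showed the cover off by 1.2 mm and 1.5 mm, so I shifted it. The second look left about 0.3 mm, and yaw was within about 0.1° on the first.
- **Not seen directly:** The wide pair is hidden from the wrist camera. Its alignment follows from the narrow pair and the yaw.
- **Contact:** The wrist force showed only the cover's weight, so nothing suggests it touches the box.
- **Disagreement:** Early camera estimates of the box and cover differed by 3–5 mm. For the cover, I had read the camera pose while the arm was still settling. The look through the holes replaced those estimates.
- **Bystanders:** I did not go near the smaller cover, the screwdriver or the jar. I did not measure their positions again at the end.

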